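Close a press mould, turn it to its notch and clamp it down

TASK

The lower half of the press mould on the turning wheel is loaded: put its upper half on so that it drops fully home inside the wooden casing, turn the wheel with the closed mould until it clicks into its notch (the mould's batten then points along the clamp arm), and swing the red clamp down so that its sprung foot presses firmly on the batten and holds. Plaster chips: set it down and press it gently, never drop it or force it, and leave the bowl, the tub and the wooden stick where they are.

Things in the scene. Friction and masses are not known exactly. Their poses are not given: they have to be found in the camera images.
- lid: Loose upper half of the mould: off-white plaster block 100 (its x) by 130 (its y) by 32 mm thick, about 0.5 kg, flat on the table. On top a dark wooden batten to grip it by: 24 wide (x), 110 long (y), 28 mm high (its top 60 mm above the underside). Origin: centre of the underside; z up. It may go on either way round (half a turn).
- station: Fixed plywood board, 270 (x) by 275 mm (y, from -110 to +165), 12 mm thick, carrying wheel and clamp. Origin: on the wheel's axis, on the table; z up. The clamp post stands at y = +135 mm. A sprung steel roller in a small blue housing at x = -110 mm clicks between two brass pins on the wheel's rim.
- wheel (a joint): Angle of the aluminium wheel (200 mm across) about its vertical axis, rad, anticlockwise from above positive, range -0.6 to 1.5, starts at 0.6 to 1.25. At 0 the roller sits in the notch between two brass pins; it pulls in from about 0.08 either side; passing a pin takes about 0.25 N m. Friction 0.06 N m.
- seat (a point): On the wheel's axis, on the lower plaster half's top face (59 mm above the table): the lid's underside centre comes here. Axes turn with the wheel (as the station's at 0). A wooden casing round it, inside 105 (x) by 135 mm (y), walls 9 mm thick and 12 mm above this face, leaves the lid 2.5 mm play each side. A terracotta dish (54 across, 10 mm high) lies in the middle; the lid is hollow there.
- clamp (a joint): Angle of the red clamp arm about its level hinge, rad: 0 is level over the mould (arm towards the station's -y), grows as it swings up; range -0.04 (stop) to 1.8, starts about upright, 1.5 to 1.75. Stiff (1.2 N m of friction), it stays where it is left; about 7 N at the grip moves it, 12 N presses it home.
- clamp_hinge (a point): On the hinge axis (along the station's x), mid-arm, 159 mm above the table, at the station's y = +135 mm. Axes as the station's.
- clamp_grip (a point): Middle of the back (upper) face of the black grip at the arm's end, 172.5 mm along the arm from the hinge, 10 mm off its centre line. Grip 45 long, 30 wide, 20 mm thick, ending 195 mm from the hinge; the arm itself is 24 wide, 14 mm thick. z points out of the back face (up when the clamp is down), y back to the hinge.
- foot: Sprung foot under the clamp arm, 135 mm from the hinge: black pad 46 by 54 mm with two steel lips, 8 mm deep and 36 mm apart, that straddle the batten. Origin: centre of the pressing face, 46 mm below the arm's centre line when free; gives up to 14 mm (1 N per mm). On the closed mould it meets the batten at a clamp angle of about 0.045.
- bowl: Bystander: blue glazed bowl, 120 mm across, 50 mm high. Origin: centre of its underside.
- tub: Bystander: white plastic tub with lid, 110 mm across, 120 mm high. Origin: centre of its underside.
- stick: Bystander: pale wooden stick, 200 mm (x) by 35 mm by 14 mm, lying flat. Origin: centre of its underside.
Mind the look-alikes: they are no part of the job. There is more than one size of the lid; the one meant has the size given above.

How it is judged:
On the way, in this order (a step that is already met when the one before it is completed fails the run):
1. the upper half lies fully home in the casing (z of lid in the frame of seat between -0.004 and 0.004 m and horizontal distance between lid and seat below 0.007 m and angle between lid's own z axis and vertical below 0.06 rad), for 0.2 s.
2. the closed mould is turned into the wheel's notch (all of step 1 and value of joint wheel between -0.05 and 0.05 rad), for 0.2 s.
At the end, for the whole second after the job is handed in: Upper half seated (height within 4 mm, centre within 7 mm, tilt under 0.06 rad) and at rest; wheel within 0.05 rad of its notch, batten within 0.12 rad of the clamp arm; clamp under 0.035 rad, its foot pressing on the upper half with over 4 N (all of step 2 and angle between the y axis of lid and the y axis of station, either way round below 0.12 rad and contact force between foot and lid above 4 N and value of joint clamp below 0.035 rad and linear speed of lid below 0.01 m/s); the robot touches nothing.
It fails at once if the upper half is pressed or dropped on the lower half, casing or station with more than 100 N (contact force between lid and station above 100 N).
It fails at once if the bowl is moved by more than 30 mm (distance of bowl from where it was at the start of the episode above 0.03 m).
It fails at once if the tub is moved by more than 30 mm (distance of tub from where it was at the start of the episode above 0.03 m).
It fails at once if the stick is moved by more than 30 mm (distance of stick from where it was at the start of the episode above 0.03 m).
It also fails if it takes over 58 s, if anything falls off the work surface, if the arm or the gripper's body presses on something with over 40 N, if the wrist force passes 120 N, or if a joint passes its speed limit or range.

ROBOT

A 6-joint arm with a two-finger parallel gripper is mounted at the origin on the work surface. World frame = base frame: x ahead of the robot, y to its left, z up, the work surface at z = 0. Lengths are in m, angles in rad, forces in N, time in s.
With the tool pointing down it reaches from about 0.375 to 0.9 m from the base axis. Payload 3.1 kg.
Tool frame: the origin (TCP) lies between the finger pads; the fingertips stand 22 mm ahead of it and the grasp point (between the pads) lies 3 mm ahead of it; z points along the fingers, y is the direction in which the jaws open and shut (so a half turn about z gives the same grasp; the last joint's range is limited). The gripper opens to 87 mm and grips with 3 to 60 N. Pads are 19 mm wide; open, the fingers measure 117 mm over their backs; the gripper's body (75 mm by 190 mm) begins 51 mm behind the grasp point.
Start: joints at [0.968, 0.527, 1.433, -0, 1.181, -0.178], TCP at [0.258, 0.569, 0.245] pointing down, gripper open.
Joint ranges: [-3.08, 3.08], [-0.75, 2.2], [0.22, 2.44], [-1.43, 4.57], [0, 2.65], [-2.85, 2.85]. Speed limits (rad/s): [2.79, 2.79, 3.14, 3.14, 3.14, 3.14].

INTERFACE

Orientations are given as a unit quaternion [x, y, z, w].
In Python, from rig import get_obs, camera, get_calibration, hand_in, search_frame gives the robot as it stands.
- The arm moves only by the shell command python3 -m jog 'ROWS' [FORCE]. ROWS is JSON, a list of rows, each an object with "grip": the closure in counts, from 0 (fully open) to 255 (shut); "travel": the shift along the world's x, y, z in cm, a list of three; "twist": the turn about the world's z in degrees. A call has 1 to 8 rows; each row shifts and turns the commanded pose from where the row before left it; what a row does not reach is not made up. A row lasts 1/10 s, in which the tool goes at most 50 mm and 8.59 degrees, less where a joint would pass 70% of its speed; a pose out of reach is approached as far as the arm can. A call is refused whole if a number of a shift passes 5 or a number of a turn 8.59, either way. A call with a gripper value outside its range is refused whole. The fingers move at their own pace and stop on an object; FORCE is the grip in N (left out, the last holds). Time passes only in rows, so rows that do not move let the fingers close. It gives the time, the measured TCP pose, the force and the opening at its end, in the units of the state.
- get_obs(): the state, without advancing time (a new reading comes with each control period).
- camera(name): name is "scene" or "top" or "wrist"; returns the picture (384x512x3 uint8, red, green, blue); there is no depth.
- get_calibration(name): a dict with "fx", "fy", "cx", "cy" (pixels), "R" (3x3) and "t" (3): a world point X has camera coordinates R X + t; the wrist camera has in their place "T_tool_cam" (4x4, takes a point from camera to tool coordinates, whose origin is the TCP and whose axes are the flange's). Camera axes: x right, y down, z forward; pixel columns grow to the right and rows downward; lengths in m; the calibration is good to about 2 mm. A picture is of the moment at which its call begins: read the wrist's pose just before it. get_calibration takes no time and is no camera call.
- hand_in(): hands the job in, once; it reports no verdict.
Trained networks look in the newest picture that a camera, given by its name, has taken for a name from the list of things; names that differ only in an ending like _2 or _b are one class to them, and where a whole thing is asked for, a point or a joint stands for the part that bears it (a point fixed in the world has none). Each returns a list of dicts, best first, with "p" (0 to 1); they miss things now and then, are a little off and sometimes report something else, mostly with a low value. They report only what shows in the picture. A call takes as long as a camera call. They do not tell look-alikes from the thing itself.
- search_frame(target, camera): "at" ([x, y, z] in m, in world coordinates, good to about 4 mm: the middle of the surface that is visible of it).
The state is a dict: "time": time; "q": joint angles; "joint_velocities": joint speeds; "joint_torque": joint torques, N m; "position": TCP position; "tool_rot": TCP orientation; "ft_force": force on the tool from outside, world axes, zero at the start; "moment": the same for the moment, N m; "grip_width": finger opening in m.
Only numpy, scipy, OpenCV 4.12 (cv2) and the standard library are available. Lean on these libraries where they do the work, as an engineer would, in place of code of your own. Each camera call takes 0.05 s, during which the arm holds its last target. There are 200 camera calls.

## Working session

There is one attempt and no reset: what is moved stays moved. The work goes in short steps, Python scripts to look and compute and a shell command to move; the robot and the scene stay as the last step left them, time stands still between calls to the robot, and variables do not carry over. Pictures are saved under pics/ and viewed, about 8 in all and at most 12, crops included, and the job is handed in when it is done.

```bash
mkdir -p pics; cat > h.py <<'E'
import numpy as np, cv2
from rig import get_obs, camera, get_calibration, hand_in, search_frame
from scipy.spatial.transform import Rotation as Ro
def save(n,im): cv2.imwrite('pics/'+n+'.png',cv2.cvtColor(im,cv2.COLOR_RGB2BGR))
def cam(name,o=None):
    c=get_calibration(name)
    if name!='wrist': R=np.array(c['R']);t=np.array(c['t'])
    else:
        T=np.array(c['T_tool_cam']);W=np.eye(4);W[:3,:3]=Ro.from_quat(o['tool_rot']).as_matrix();W[:3,3]=o['position']
        M=np.linalg.inv(W@T);R=M[:3,:3];t=M[:3,3]
    return c,R,t
def ray(C,u,v):
    c,R,t=C
    d=R.T@np.array([(u-c['cx'])/c['fx'],(v-c['cy'])/c['fy'],1]);return -R.T@t,d
def onz(C,u,v,z):
    p,d=ray(C,u,v);return p+d*(z-p[2])/d[2]
def tri(C1,a,C2,b):
    p,d=ray(C1,*a);q,e=ray(C2,*b)
    s=np.linalg.lstsq(np.c_[d,-e],q-p,rcond=None)[0];x=p+d*s[0];y=q+e*s[1]
    return (x+y)/2,np.linalg.norm(x-y)
def proj(C,X):
    c,R,t=C;p=R@np.array(X)+t;return c['fx']*p[0]/p[2]+c['cx'],c['fy']*p[1]/p[2]+c['cy']
E
python3 - <<'E'
from h import *
np.set_printoptions(precision=4,suppress=True)
a=camera('scene');b=camera('top');w=camera('wrist')
save('both',np.hstack([cv2.resize(a,(400,300)),cv2.resize(b,(400,300))]))
save('scene',a);save('top',b);save('wrist0',w)
for n in ['scene','top']:
    print(n,-np.array(get_calibration(n)['R']).T@get_calibration(n)['t'])
    for k in ['lid','station','wheel','clamp','clamp_grip','foot','bowl','tub','stick','clamp_hinge']:
        try: print(k,[(np.round(d['at'],3),round(d['p'],2)) for d in search_frame(k,n)])
        except Exception as e: print(k,e)
print(get_obs())
E
```

```text
scene [1.333  0.3909 1.1828]
lid [(array([ 0.478, -0.296,  0.032]), 0.86), (array([ 0.248, -0.248,  0.045]), 0.86), (array([ 0.642, -0.51 ,  0.043]), 0.83)]
station [(array([0.525, 0.088, 0.032]), 0.85), (array([0.53 , 0.047, 0.063]), 0.74)]
wheel []
clamp [(array([0.496, 0.169, 0.307]), 0.77), (array([ 0.48 , -0.295,  0.034]), 0.23)]
clamp_grip [(array([0.491, 0.169, 0.3  ]), 0.71)]
foot [(array([0.508, 0.142, 0.314]), 0.45)]
bowl [(array([ 0.712, -0.254,  0.026]), 0.89)]
tub [(array([0.402, 0.358, 0.1  ]), 0.65), (array([0.523, 0.089, 0.025]), 0.58)]
stick [(array([0.827, 0.036, 0.01 ]), 0.7)]
clamp_hinge [(array([0.519, 0.089, 0.026]), 0.87)]
top [ 0.2374 -0.0779  1.762 ]
lid [(array([0.489, 0.136, 0.321]), 0.67), (array([ 0.463, -0.306,  0.035]), 0.59), (array([ 0.222, -0.265,  0.047]), 0.59), (array([ 0.61 , -0.527,  0.044]), 0.57)]
station [(array([0.485, 0.065, 0.028]), 0.96)]
wheel [(array([0.499, 0.028, 0.058]), 0.87)]
clamp [(array([0.478, 0.163, 0.314]), 0.59)]
clamp_grip [(array([0.48 , 0.165, 0.313]), 0.67)]
foot [(array([0.487, 0.138, 0.32 ]), 0.6)]
bowl [(array([ 0.739, -0.246,  0.022]), 0.69)]
tub [(array([0.356, 0.346, 0.119]), 0.94)]
stick [(array([0.809, 0.033, 0.012]), 0.92), (array([0.491, 0.064, 0.029]), 0.38)]
clamp_hinge [(array([0.49 , 0.066, 0.024]), 0.72)]
{'time': 1.15, 'q': array([ 0.9675,  0.5275,  1.4327,  0.    ,  1.1814, -0.1785]), 'joint_velocities': array([ 0.0025,  0.0008, -0.0033, -0.001 ,  0.0007, -0.0001]), 'joint_torque': array([  0.0008, -44.0031, -17.6984,   0.0635,   0.0505,  -0.    ]), 'position': array([0.2576, 0.5694, 0.2445]), 'tool_rot': array([ 0.2108,  0.9775, -0.    , -0.    ]), 'ft_force': array([0.316 , 0.1795, 0.1115]), 'moment': array([ 0.0278, -0.0042,  0.0044]), 'grip_width': 0.08707407656506559}
```

View pics/top.png

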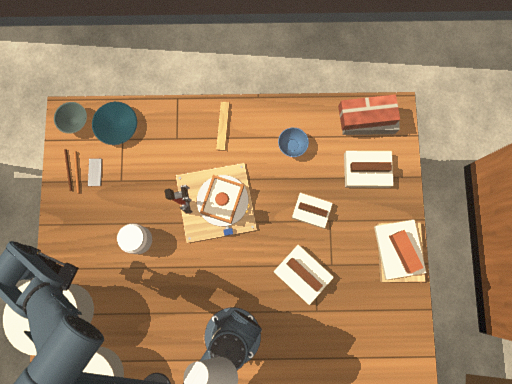

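View pics/scene.png

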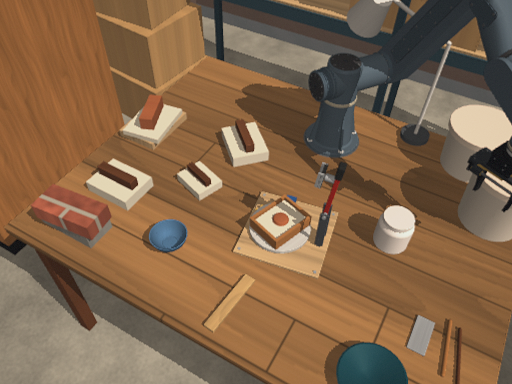

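Lid candidates in the top picture are A (314,210), B (304,274), C (369,169) and D (400,252, red batten, on a board). I'll check their sizes in one crop.

```bash
python3 - <<'E'
from h import *
b=cv2.imread('pics/top.png');a=cv2.imread('pics/scene.png')
c=cv2.resize(b[150:250,165:345],None,fx=4.4,fy=4.4,interpolation=cv2.INTER_CUBIC)
cv2.imwrite('pics/c1.png',c)
C=cam('top');print(C[0]['fx'],1.73/C[0]['fx'])
# contour of white blocks
hsv=cv2.cvtColor(b,cv2.COLOR_BGR2HSV)
for nm,(u,v) in dict(A=(314,210),B=(304,274),C=(369,169)).items():
    m=((hsv[...,1]<70)&(hsv[...,2]>130)).astype(np.uint8)
    m2=np.zeros_like(m);m2[v-32:v+32,u-32:u+32]=m[v-32:v+32,u-32:u+32]
    cs=cv2.findContours(m2,cv2.RETR_EXTERNAL,cv2.CHAIN_APPROX_NONE)[0]
    k=max(cs,key=cv2.contourArea);r=cv2.minAreaRect(k)
    P=np.array([onz(C,*p,.032) for p in cv2.boxPoints(r)])
    print(nm,r,np.linalg.norm(P[0]-P[1]),np.linalg.norm(P[1]-P[2]),P.mean(0),P[:,:2].round(3).tolist())
E
```

```text
456.09561270800504 0.0037930643308063472
A ((311.8500061035156, 209.95001220703125), (34.46881866455078, 25.930675506591797), 18.434947967529297) 0.10072715771677945 0.13159301774706256 [ 0.46401389 -0.3071203   0.032     ] [[0.439, -0.228], [0.533, -0.263], [0.489, -0.387], [0.395, -0.351]]
B ((303.150146484375, 274.2539978027344), (49.062259674072266, 37.022789001464844), 42.709388732910156) 0.13912540880720042 0.18092256264665255 [ 0.22306671 -0.26572204  0.032     ] [[0.235, -0.152], [0.335, -0.249], [0.21, -0.379], [0.112, -0.282]]
C ((368.0, 168.5), (35.0, 48.0), 90.0) 0.1876657947277697 0.1393952916421983 [ 0.62331379 -0.53115208  0.032     ] [[0.694, -0.441], [0.692, -0.629], [0.552, -0.62], [0.555, -0.435]]
```

View pics/c1.png

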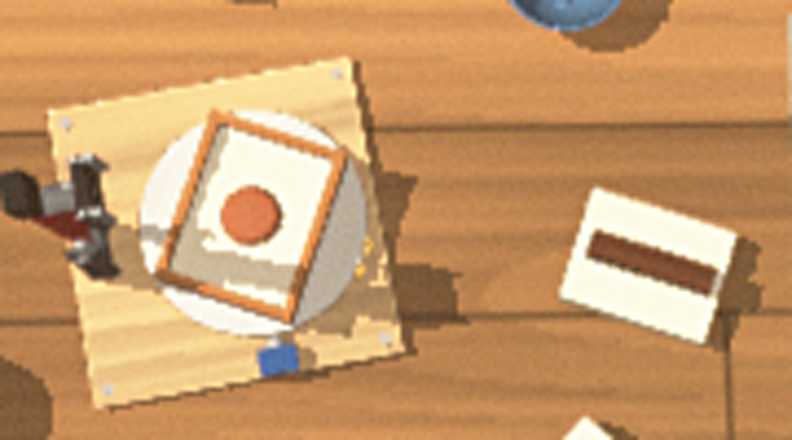

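A is the lid: it measures 101 x 132 mm, while B and C are about 139 x 185 and D has a red batten. Next I'll crop the scene picture for the second view.

```bash
python3 - <<'E'
import cv2
a=cv2.imread('pics/scene.png')
cv2.imwrite('pics/c2.png',cv2.resize(a[145:280,165:345],None,fx=4.4,fy=4.4,interpolation=cv2.INTER_CUBIC))
E
```

```text
(no output)
```

View pics/c2.png

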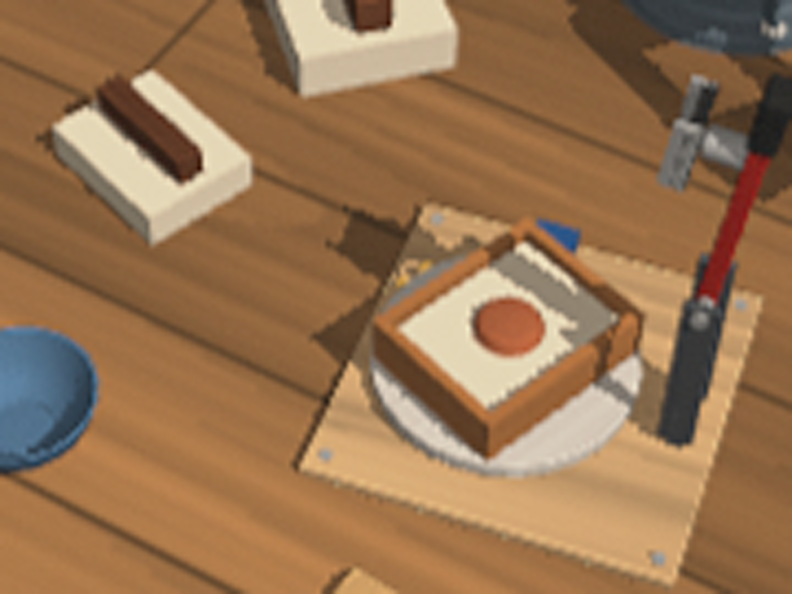

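```bash
python3 - <<'E'
from h import *
np.set_printoptions(precision=4,suppress=True)
T=cam('top');S=cam('scene')
t=lambda u,v:(165+(u+.5)/4.4-.5,150+(v+.5)/4.4-.5)
s=lambda u,v:(165+(u+.5)/4.4-.5,145+(v+.5)/4.4-.5)
pts=dict(b1=((48,110),(670,582)),b2=((350,58),(300,468)),b3=((405,350),(425,205)),b4=((97,408),(762,297)),
k1=((215,112),(490,420)),k2=((345,152),(378,325)),k3=((292,322),(527,220)),k4=((160,272),(640,318)),dish=((250,214),(509,323)),bat=((653,262),(150,125)),
lidR=((735,235),(53,130)),lidF=((597,188),(152,225)),lidB=((707,345),(150,72)),lidL=((560,297),(250,165)),grip=((18,190),(772,110)))
P={}
for k,(a,b) in pts.items():
    P[k],e=tri(T,t(*a),S,s(*b));print(k,P[k],round(e,4))
b=[P['b%d'%i] for i in (1,2,3,4)]
yax=(b[0]+b[3]-b[1]-b[2])[:2];xax=(b[0]+b[1]-b[2]-b[3])[:2];yaw=np.degrees([np.arctan2(*yax[::-1]),np.arctan2(*xax[::-1])+np.pi/2])
m=sum(b)/4;yu=yax/np.linalg.norm(yax);print('yaw',yaw,np.linalg.norm(yax)/2,'origin',m[:2]-yu*.0275)
k=[P['k%d'%i] for i in (1,2,3,4)];print('case',sum(k)/4,np.degrees(np.arctan2(*(k[0]-k[3]+k[1]-k[2])[:2][::-1])),np.degrees(np.arctan2(*(k[0]+k[3]-k[1]-k[2])[:2][::-1]))-90)
E
```

```text
b1 [0.6135 0.2175 0.0146] 0.0031
b2 [ 0.6582 -0.0506  0.0092] 0.0012
b3 [ 0.3953 -0.0957  0.0116] 0.0011
b4 [0.3485 0.1725 0.0133] 0.0006
k1 [0.5964 0.0652 0.0745] 0.0004
k2 [ 0.5603 -0.0453  0.0698] 0.0013
k3 [0.4151 0.0006 0.0681] 0.0
k4 [0.4588 0.1134 0.069 ] 0.002
dish [0.5087 0.0352 0.0672] 0.0017
bat [ 0.464  -0.3089  0.0517] 0.0004
lidR [ 0.4904 -0.3856  0.029 ] 0.0022
lidF [ 0.5329 -0.2643  0.0253] 0.0036
lidB [ 0.3947 -0.3572  0.028 ] 0.0019
lidL [ 0.4386 -0.2315  0.0239] 0.0017
grip [0.485  0.1831 0.3397] 0.0028
yaw [99.6834 99.6963] 0.2720771153297061 origin [0.5085 0.0338]
case [0.5077 0.0335 0.0704] -18.411016508585615 -19.66536416232033
```

The geometry agrees: wheel axis (0.508, 0.034), station yaw 99.7°, wheel about +61°, and the lid at (0.464, -0.309) with yaw 70.9°. The clamp is at about 1.63. I'll first ease it back towards 1.78 so the gripper body clears the foot.

```bash
python3 -m jog '[{"grip":255,"travel":[0,0,4.8],"twist":-7},{"grip":255,"travel":[0,0,4.8],"twist":-7},{"grip":255,"travel":[1,-2,4.4],"twist":-7},{"grip":255,"travel":[1,-2,4.4],"twist":-7},{"grip":255,"travel":[2,-4,2],"twist":-7},{"grip":255,"travel":[2.2,-4.4,0],"twist":-7},{"grip":255,"travel":[2.2,-4.4,0],"twist":-7},{"grip":255,"travel":[2.2,-4.4,0],"twist":-7}]' 20
python3 -m jog '[{"grip":255,"travel":[2.2,-4.4,0],"twist":0},{"grip":255,"travel":[2.2,-4.4,0],"twist":0},{"grip":255,"travel":[2.2,-4.4,0],"twist":0},{"grip":255,"travel":[2.2,-4,0],"twist":0},{"grip":255,"travel":[2,-4,0],"twist":0},{"grip":255,"travel":[2,-4,0],"twist":0},{"grip":255,"travel":[0,0,0],"twist":0},{"grip":255,"travel":[0,0,0],"twist":0}]'
```

```text
time: 1.95
position: [0.3639, 0.3558, 0.449]
tool_rot: [0.647, 0.763, 0.001, 0.0]
ft_force: [0.5, 0.2, -0.5]
grip_width: 0.0314
time: 2.75
position: [0.4917, 0.1046, 0.4483]
tool_rot: [0.646, 0.763, -0.0, -0.001]
ft_force: [0.2, 0.5, -0.8]
grip_width: 0.0003
```

```bash
python3 -m jog '[{"grip":255,"travel":[0,0,-4.8],"twist":0},{"grip":255,"travel":[0,0,-4.8],"twist":0},{"grip":255,"travel":[-0.5,3,0],"twist":0},{"grip":255,"travel":[-0.3,1.5,0],"twist":0},{"grip":255,"travel":[-0.15,1,0],"twist":0},{"grip":255,"travel":[-0.15,0.7,0],"twist":0}]'
python3 -m jog '[{"grip":255,"travel":[-0.1,0.5,0],"twist":0},{"grip":255,"travel":[-0.1,0.5,0],"twist":0}]'
python3 - <<'E'
from h import *
save('s2',camera('scene')[130:280,240:340].repeat(4,0).repeat(4,1))
E
```

```text
time: 3.35
position: [0.4801, 0.1673, 0.3526]
tool_rot: [0.644, 0.765, -0.002, 0.002]
ft_force: [2.3, -7.5, -3.7]
grip_width: 0.0005
time: 3.55
position: [0.4786, 0.1756, 0.3523]
tool_rot: [0.645, 0.765, -0.002, 0.002]
ft_force: [1.4, -7.1, -3.6]
grip_width: 0.0007
```

View pics/s2.png

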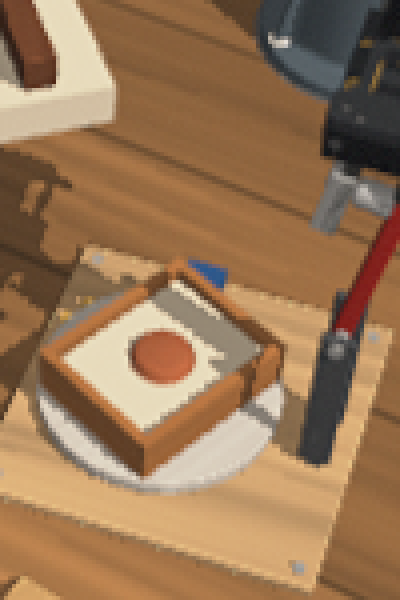

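```bash
python3 -m jog '[{"grip":255,"travel":[-0.1,0.6,0],"twist":0},{"grip":255,"travel":[0.3,-2,0.5],"twist":0},{"grip":0,"travel":[0.5,-4,0],"twist":0},{"grip":0,"travel":[0,-4.9,0],"twist":-4},{"grip":0,"travel":[0,-4.9,0],"twist":-5},{"grip":0,"travel":[-0.3,-4.9,0],"twist":-5},{"grip":0,"travel":[-0.3,-4.9,0],"twist":-5},{"grip":0,"travel":[-0.3,-4.9,-0.5],"twist":-5}]'
python3 -m jog '[{"grip":0,"travel":[-0.3,-4.7,-1.5],"twist":-4.9},{"grip":0,"travel":[-0.3,-4.7,-1.5],"twist":0},{"grip":0,"travel":[-0.3,-4.5,-2],"twist":0},{"grip":0,"travel":[-0.3,-4,-3],"twist":0},{"grip":0,"travel":[0,0,0],"twist":0},{"grip":0,"travel":[0,0,0],"twist":0}]'
python3 - <<'E'
from h import *
o=get_obs();w=camera('wrist');print(o['position'],o['tool_rot']);save('w1',w);C=cam('wrist',o)
print('batten exp',proj(C,[.464,-.309,.06]));print(search_frame('lid','wrist'))
E
```

```text
time: 4.4
position: [0.4769, -0.1232, 0.3539]
tool_rot: [0.791, 0.612, 0.001, 0.002]
ft_force: [1.1, -0.4, 0.5]
grip_width: 0.0405
time: 5.0
position: [0.4643, -0.3005, 0.2721]
tool_rot: [0.816, 0.578, 0.0, -0.001]
ft_force: [-0.2, 0.4, 1.2]
grip_width: 0.0843
[ 0.46431444 -0.30053951  0.27210349] [ 8.15808252e-01  5.78321572e-01  1.65351988e-04 -1.01368851e-03]
batten exp (np.float64(260.74919441738126), np.float64(178.7866313524746))
[{'at': [0.6249, -0.455, 0.0406], 'p': 0.94}, {'at': [0.2479, -0.2533, 0.0433], 'p': 0.67}, {'at': [0.473, -0.3019, 0.0375], 'p': 0.59}]
```

View pics/w1.png

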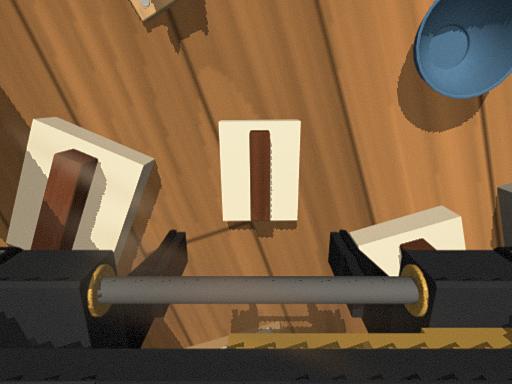

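The wrist picture shows the lid square between the jaws, its batten from (250,130) to (270,220) and plaster corners (219,121), (300,121), (297,220), (223,220).

```bash
python3 - <<'E'
from h import *
np.set_printoptions(precision=4,suppress=True)
o=get_obs();C=cam('wrist',o)
B=np.array([onz(C,u,v,.06) for u,v in [(249.5,130),(270,130),(271,220.5),(250,220.5)]])
L=np.array([onz(C,u,v,.032) for u,v in [(219,121),(300.5,121),(298,220.5),(222.5,220.5)]])
for P in (B,L):
    d=(P[0]+P[1]-P[2]-P[3])/2;print(P.mean(0),np.degrees(np.arctan2(d[1],d[0])),np.linalg.norm(d),np.linalg.norm(P[1]-P[0]),np.linalg.norm(P[2]-P[3]))
q=o['tool_rot'];print(np.degrees(np.arctan2(*Ro.from_quat(q).as_matrix()[:2,1][::-1])))
S=cam('top');p,e=tri(C,(260,175.5),S,(165+653.5/4.4-.5,150+262.5/4.4-.5));print('tri',p,e)
E
```

```text
[ 0.465  -0.3069  0.06  ] 71.47827612944212 0.11167755105817495 0.023453701526538136 0.02636277186423704
[ 0.4646 -0.3086  0.032 ] 71.2909371020404 0.13133126582186264 0.09973717416208819 0.1022751912055733
-19.179529397930455
tri [ 0.4648 -0.3094  0.0435] 0.0017619318136326814
```

```bash
python3 -m jog '[{"grip":0,"travel":[0,-0.75,-4.9],"twist":0.4},{"grip":0,"travel":[0,0,-4.9],"twist":0},{"grip":0,"travel":[0,0,-4.9],"twist":0},{"grip":0,"travel":[0,0,-4],"twist":0},{"grip":0,"travel":[0,0,-2],"twist":0},{"grip":0,"travel":[0,0,-0.7],"twist":0},{"grip":0,"travel":[0,0,0],"twist":0},{"grip":255,"travel":[0,0,0],"twist":0}]' 40
python3 -m jog '[{"grip":255,"travel":[0,0,0],"twist":0},{"grip":255,"travel":[0,0,0],"twist":0},{"grip":255,"travel":[0,0,0],"twist":0},{"grip":255,"travel":[0,0,0],"twist":0}]'
```

```text
time: 5.9
position: [0.4659, -0.3083, 0.0604]
tool_rot: [0.813, 0.582, 0.0, 0.002]
ft_force: [0.0, -1.3, 0.4]
grip_width: 0.084
time: 6.3
position: [0.4647, -0.3082, 0.0591]
tool_rot: [0.813, 0.582, 0.0, 0.0]
ft_force: [1.1, -0.1, -0.2]
grip_width: 0.0551
```

```bash
python3 -m jog '[{"grip":255,"travel":[0,0,-0.2],"twist":0},{"grip":255,"travel":[0,0,0],"twist":0},{"grip":255,"travel":[0,0,0],"twist":0},{"grip":255,"travel":[0,0,0],"twist":0},{"grip":255,"travel":[0,0,0],"twist":0},{"grip":255,"travel":[0,0,0],"twist":0},{"grip":255,"travel":[0,0,0],"twist":0}]'
python3 -m jog '[{"grip":255,"travel":[0,0,1],"twist":0},{"grip":255,"travel":[0,0,3],"twist":0},{"grip":255,"travel":[0,0,4],"twist":0},{"grip":255,"travel":[0,0,4],"twist":0},{"grip":255,"travel":[0,0,2],"twist":0},{"grip":255,"travel":[0,0,0],"twist":0}]'
```

```text
time: 7.0
position: [0.4644, -0.3079, 0.0564]
tool_rot: [0.813, 0.582, -0.0, -0.0]
ft_force: [0.1, 0.7, -0.9]
grip_width: 0.0237
time: 7.6
position: [0.466, -0.3092, 0.2001]
tool_rot: [0.813, 0.582, 0.001, 0.004]
ft_force: [0.5, -1.2, -4.9]
grip_width: 0.0238
```

```bash
python3 -m jog '[{"grip":255,"travel":[1,2.5,1],"twist":6},{"grip":255,"travel":[1.8,2.7,1],"twist":8},{"grip":255,"travel":[1.8,2.7,1],"twist":8},{"grip":255,"travel":[1.8,2.7,1],"twist":8},{"grip":255,"travel":[1.8,2.7,1],"twist":8},{"grip":255,"travel":[1.8,2.7,0],"twist":8},{"grip":255,"travel":[1.8,2.7,0],"twist":8},{"grip":255,"travel":[1.8,2.7,0],"twist":8}]'
python3 -m jog '[{"grip":255,"travel":[1.8,2.7,0],"twist":8},{"grip":255,"travel":[1.8,2.7,0],"twist":8},{"grip":255,"travel":[1.8,2.3,0],"twist":6},{"grip":255,"travel":[0.3,0,0],"twist":5.6},{"grip":255,"travel":[0,0,0],"twist":0},{"grip":255,"travel":[0,0,0],"twist":0},{"grip":255,"travel":[0,0,0],"twist":0}]'
python3 - <<'E'
from h import *
o=get_obs();w=camera('wrist');print(o['position'],o['tool_rot'],o['grip_width'],np.degrees(np.arctan2(*Ro.from_quat(o['tool_rot']).as_matrix()[:2,1][::-1])));save('w2',w)
E
```

```text
time: 8.4
position: [0.5996, -0.0922, 0.2441]
tool_rot: [0.395, 0.919, -0.0, -0.002]
ft_force: [-0.4, -0.7, -4.8]
grip_width: 0.0237
time: 9.1
position: [0.6565, -0.0175, 0.2454]
tool_rot: [0.168, 0.986, -0.0, -0.001]
ft_force: [0.7, 0.4, -5.3]
grip_width: 0.0239
[ 0.65645612 -0.01748441  0.24541375] [ 1.68259408e-01  9.85741808e-01 -3.53416859e-05 -1.36316568e-03] 0.023857639156707248 70.62675676178868
```

View pics/w2.png

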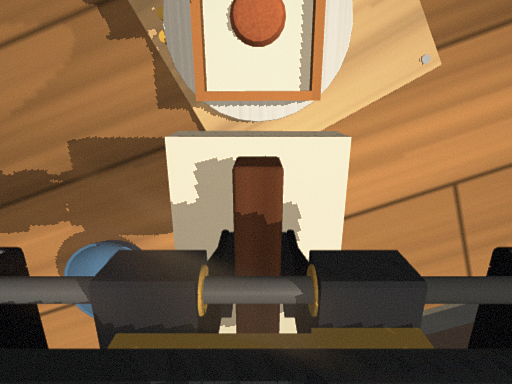

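The casing's near wall lies at rows 91–99, columns 197–322, nearly parallel to the held lid, whose far edge is on row ~138, columns 165–351. A zoom for the exact edges:

```bash
python3 - <<'E'
import cv2
a=cv2.imread('pics/w2.png')
cv2.imwrite('pics/c3.png',cv2.resize(a[0:145,160:355],None,fx=4,fy=4,interpolation=cv2.INTER_CUBIC))
E
```

```text
(no output)
```

View pics/c3.png

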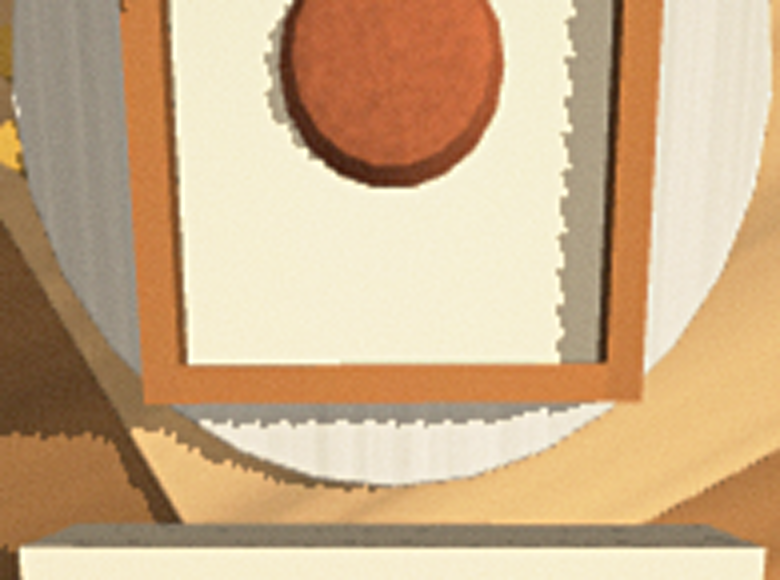

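```bash
cat > m.py <<'E'
from h import *
np.set_printoptions(precision=4,suppress=True)
o=get_obs();C=cam('wrist',o)
f=lambda u,v,z:onz(C,160+(u+.5)/4-.5,(v+.5)/4-.5,z)[:2]
yw=lambda d:np.degrees(np.arctan2(d[1],d[0]))
L0,L1,R1,R0=f(122,0,.071),f(146,402.5,.071),f(642,402.5,.071),f(663,0,.071)
print('yaws L,R,N',yw(L0-L1),yw(R0-R1),yw(R1-L1)+90,'width',np.linalg.norm(R1-L1))
yaw=np.radians(np.mean([yw(L0-L1),yw(R0-R1),(yw(R1-L1)+90)%360]));print(np.degrees(yaw))
n=(L1+R1)/2;print('seat',n+.0765*np.array([np.cos(yaw),np.sin(yaw)]))
i=(f(188,364,.071)+f(606,364,.071))/2;print('seat inner',i+.0675*np.array([np.cos(yaw),np.sin(yaw)]))
z=o['position'][2]-.0564
a,b=f(20,547,z+.032),f(765,547,z+.032);d=(b-a);print('lid top',np.linalg.norm(d),yw(d)+90)
u=np.array([-d[1],d[0]])/np.linalg.norm(d);print('lid centre',(a+b)/2-.065*u, o['position'])
a,b=f(75,524,z),f(705,524,z);print('lid bot',np.linalg.norm(b-a),yw(b-a)+90,(a+b)/2-.065*u)
E
python3 m.py
```

```text
yaws L,R,N 160.76116064346064 161.12419301120377 160.68171978251615 width 0.12282501353763761
160.85569114572687
seat [0.5063 0.0357]
seat inner [0.5065 0.0364]
lid top 0.09993795235820971 160.6825165265655
lid centre [ 0.6562 -0.0172] [ 0.6567 -0.0176  0.2459]
lid bot 0.10032958040861917 160.68238593920586 [ 0.6563 -0.0176]
```

```bash
python3 -m jog '[{"grip":255,"travel":[-2,0.7,0],"twist":0.2},{"grip":255,"travel":[-4,1.4,0],"twist":0},{"grip":255,"travel":[-4,1.4,0],"twist":0},{"grip":255,"travel":[-3,1.1,-2],"twist":0},{"grip":255,"travel":[-2,0.7,-3],"twist":0},{"grip":255,"travel":[0,0,-3],"twist":0},{"grip":255,"travel":[0,0,-2.3],"twist":0},{"grip":255,"travel":[0,0,0],"twist":0}]'
python3 -m jog '[{"grip":255,"travel":[0,0,0],"twist":0},{"grip":255,"travel":[0,0,0],"twist":0}]'
python3 - <<'E'
from h import *
o=get_obs();w=camera('wrist');s=camera('scene');t=camera('top');print(o['position'],o['ft_force'])
save('all',np.vstack([cv2.resize(w[0:240],(640,300)),np.hstack([cv2.resize(s[170:260,205:325],(400,300)),cv2.resize(t[165:240,190:260],(320,300))])[:, :640]]))
save('w3',w)
E
```

```text
time: 9.95
position: [0.5054, 0.0358, 0.1416]
tool_rot: [0.166, 0.986, -0.0, -0.003]
ft_force: [-1.3, -0.9, -4.3]
grip_width: 0.0234
time: 10.15
position: [0.509, 0.0355, 0.145]
tool_rot: [0.166, 0.986, 0.0, 0.002]
ft_force: [1.1, 0.3, -4.5]
grip_width: 0.0238
[0.50896889 0.03552386 0.14503187] [ 1.0840877   0.33310665 -4.51147519]
```

View pics/all.png

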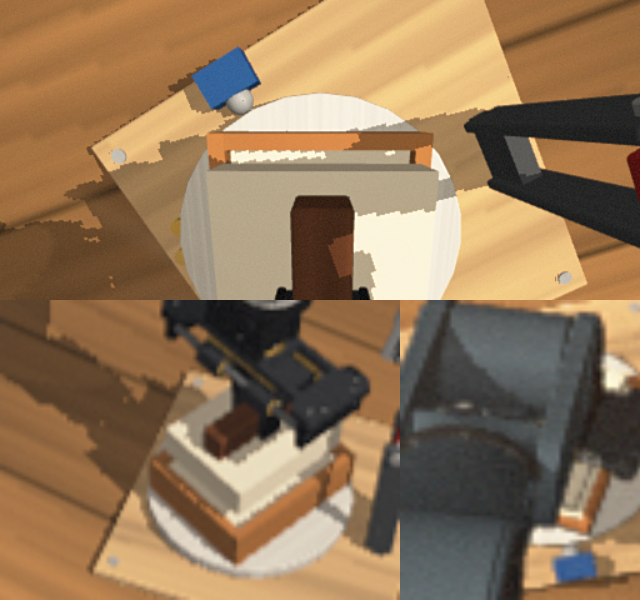

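```bash
cat > m2.py <<'E'
from h import *
np.set_printoptions(precision=4,suppress=True)
o=get_obs();C=cam('wrist',o)
w=cv2.imread('pics/w3.png')
f=lambda u,v,z:onz(C,(u+.5)/1.25-.5,(v+.5)/1.25-.5,z)[:2]
yw=lambda d:np.degrees(np.arctan2(d[1],d[0]))
U=np.array([np.cos(np.radians(160.9)),np.sin(np.radians(160.9))])
a,b=f(208,132.5,.071),f(434,132.5,.071);print(np.linalg.norm(b-a),yw(b-a)+90,'seat',(a+b)/2-.0765*U)
a,b=f(231,150,.071),f(410.5,150,.071);print(np.linalg.norm(b-a),yw(b-a)+90,'seat',(a+b)/2-.0675*U)
z=o['position'][2]-.0564
a,b=f(208,170.5,z+.032),f(439,170.5,z+.032);print(np.linalg.norm(b-a),yw(b-a)+90,'lid',(a+b)/2-.065*U,o['position'])
cv2.imwrite('pics/c4.png',cv2.resize(w[95:150,150:365],None,fx=3.7,fy=5,interpolation=cv2.INTER_CUBIC))
E
python3 m2.py
```

```text
0.12220915307871909 160.98947328384511 seat [0.5053 0.0364]
0.09839964699933881 160.98767921239335 seat [0.5054 0.0362]
0.0989781621837879 160.98551377309445 lid [0.5082 0.0366] [0.5085 0.0358 0.1449]
```

View pics/c4.png

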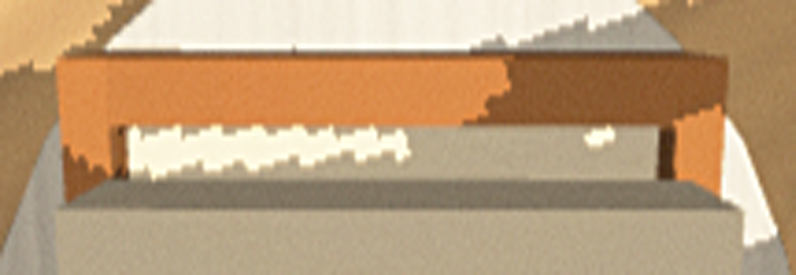

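```bash
cat >> m2.py <<'E'
print()
f=lambda u,v,z:onz(C,150+(u+.5)/3.7-.5,95+(v+.5)/5-.5,z)[:2]
for n,u1,u2,v,zz,off in [('outer',58,728,55,.071,.0765),('inner',111,676,124,.071,.0675),('lidtop',58,742,209,z+.032,.065),('lidbot',104,690,181,z,.065)]:
    a,b=f(u1,v,zz),f(u2,v,zz);print(n,np.linalg.norm(b-a),(a+b)/2-off*U)
E
python3 m2.py
```

```text
0.12220915307871909 160.98947328384511 seat [0.5053 0.0364]
0.09839964699933881 160.98767921239335 seat [0.5054 0.0362]
0.0989781621837879 160.98551377309445 lid [0.5082 0.0366] [0.5085 0.0358 0.1449]

outer 0.12236308442304089 [0.5049 0.0359]
inner 0.1045854934536116 [0.505 0.036]
lidtop 0.09902234546236868 [0.5081 0.0361]
lidbot 0.10075788612212769 [0.5084 0.0355]
```

```bash
python3 -m jog '[{"grip":255,"travel":[-0.3,0,-0.5],"twist":0},{"grip":255,"travel":[0,0,-0.5],"twist":0},{"grip":255,"travel":[0,0,-0.4],"twist":0},{"grip":255,"travel":[0,0,0],"twist":0},{"grip":255,"travel":[0,0,0],"twist":0},{"grip":255,"travel":[0,0,0],"twist":0}]'
python3 - <<'E'
from h import *
o=get_obs();w=camera('wrist');print(o['position'],o['ft_force']);save('w4',w)
w=cv2.imread('pics/w4.png')
cv2.imwrite('pics/c5.png',cv2.resize(w[80:150,150:365],None,fx=3.7,fy=5,interpolation=cv2.INTER_CUBIC))
E
```

```text
time: 10.9
position: [0.5047, 0.036, 0.1296]
tool_rot: [0.165, 0.986, -0.0, 0.0]
ft_force: [-0.5, 0.2, -5.5]
grip_width: 0.0237
[0.5047113  0.03602401 0.1295912 ] [-0.48150833  0.18194628 -5.46111642]
```

View pics/c5.png

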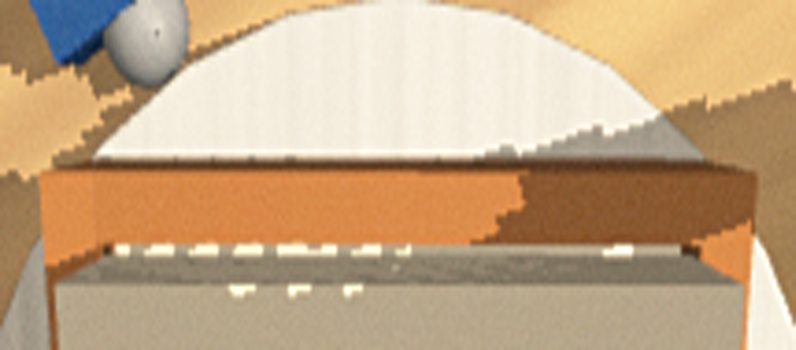

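```bash
python3 - <<'E'
from h import *
np.set_printoptions(precision=4,suppress=True)
o=get_obs();C=cam('wrist',o)
U=np.array([np.cos(np.radians(160.9)),np.sin(np.radians(160.9))]);z=o['position'][2]-.0564
f=lambda u,v,z:onz(C,150+(u+.5)/3.7-.5,80+(v+.5)/5-.5,z)[:2]
for n,u1,u2,v,zz,off in [('outer',41,757,169,.071,.0765),('inner',98,700,243,.071,.0675),('lidtop',55,743,284,z+.032,.065),('lidbot',107,692,255,z,.065)]:
    a,b=f(u1,v,zz),f(u2,v,zz);m=(a+b)/2-off*U;print(n,np.linalg.norm(b-a),m,'along',m@U,'across',m@[-U[1],U[0]])
E
```

```text
outer 0.12252109775251228 [0.5054 0.0358] along -0.46586982917044534 across -0.1991792069707203
inner 0.10451203844224968 [0.5056 0.0357] along -0.4660657384210047 across -0.19919546363347054
lidtop 0.09969788035009326 [0.5042 0.0362] along -0.46462895857517766 across -0.19918926162012085
lidbot 0.10064755107552613 [0.5045 0.0362] along -0.4648507742353906 across -0.19928316581827407
```

```bash
python3 -m jog '[{"grip":255,"travel":[0.1,-0.03,0],"twist":0},{"grip":255,"travel":[0,0,-0.2],"twist":0},{"grip":255,"travel":[0,0,-0.2],"twist":0},{"grip":255,"travel":[0,0,-0.2],"twist":0},{"grip":255,"travel":[0,0,0],"twist":0},{"grip":255,"travel":[0,0,0],"twist":0}]'
python3 -m jog '[{"grip":255,"travel":[0,0,-0.2],"twist":0},{"grip":255,"travel":[0,0,-0.2],"twist":0},{"grip":255,"travel":[0,0,-0.2],"twist":0},{"grip":255,"travel":[0,0,0],"twist":0},{"grip":255,"travel":[0,0,0],"twist":0}]'
```

```text
time: 11.55
position: [0.5055, 0.0357, 0.1235]
tool_rot: [0.165, 0.986, -0.0, -0.0]
ft_force: [-0.1, 0.2, -4.7]
grip_width: 0.0236
time: 12.05
position: [0.5055, 0.0357, 0.1175]
tool_rot: [0.165, 0.986, 0.0, -0.0]
ft_force: [0.5, -0.8, -4.7]
grip_width: 0.0235
```

Inside the casing with no contact; about 2 mm left.

```bash
python3 -m jog '[{"grip":255,"travel":[0,0,-0.1],"twist":0},{"grip":255,"travel":[0,0,-0.1],"twist":0},{"grip":255,"travel":[0,0,0],"twist":0},{"grip":255,"travel":[0,0,0],"twist":0}]'
python3 -m jog '[{"grip":255,"travel":[0,0,-0.1],"twist":0},{"grip":255,"travel":[0,0,0],"twist":0},{"grip":255,"travel":[0,0,0],"twist":0}]'
```

```text
time: 12.45
position: [0.5055, 0.0357, 0.1156]
tool_rot: [0.165, 0.986, 0.0, -0.0]
ft_force: [-0.4, -0.4, -4.5]
grip_width: 0.0236
time: 12.75
position: [0.5056, 0.0357, 0.1154]
tool_rot: [0.165, 0.986, -0.0, 0.0]
ft_force: [-1.5, 0.2, 6.0]
grip_width: 0.0239
```

```bash
python3 -m jog '[{"grip":255,"travel":[0,0,0.07],"twist":0},{"grip":255,"travel":[0,0,0],"twist":0},{"grip":255,"travel":[0,0,0],"twist":-3},{"grip":255,"travel":[0,0,0],"twist":-5},{"grip":255,"travel":[0,0,0],"twist":-5}]'
python3 -c "
from h import *
o=get_obs();print(o['position'],o['ft_force'],o['moment'])"
```

```text
time: 13.25
position: [0.506, 0.0358, 0.1154]
tool_rot: [0.278, 0.961, 0.0, 0.0]
ft_force: [-0.7, 2.2, 0.7]
grip_width: 0.0237
[0.50598439 0.03582991 0.11541788] [-0.66976765  2.23171685  0.6636352 ] [0.13632128 0.17168223 0.06780266]
```

Friction torque only (0.07 N m). I'll continue with 48° more.

```bash
python3 -m jog '[{"grip":255,"travel":[0,0,0],"twist":-6},{"grip":255,"travel":[0,0,0],"twist":-6},{"grip":255,"travel":[0,0,0],"twist":-6},{"grip":255,"travel":[0,0,0],"twist":-6},{"grip":255,"travel":[0,0,0],"twist":-6},{"grip":255,"travel":[0,0,0],"twist":0},{"grip":255,"travel":[0,0,0],"twist":0}]'
python3 -m jog '[{"grip":255,"travel":[0,0,0],"twist":-4},{"grip":255,"travel":[0,0,0],"twist":-4},{"grip":255,"travel":[0,0,0],"twist":-4},{"grip":255,"travel":[0,0,0],"twist":-4},{"grip":255,"travel":[0,0,0],"twist":-2},{"grip":255,"travel":[0,0,0],"twist":0},{"grip":255,"travel":[0,0,0],"twist":0}]'
python3 - <<'E'
from h import *
o=get_obs();print(o['position'],o['ft_force'],o['moment'],np.degrees(np.arctan2(*Ro.from_quat(o['tool_rot']).as_matrix()[:2,1][::-1])))
E
```

```text
time: 13.95
position: [0.5063, 0.0356, 0.1154]
tool_rot: [0.515, 0.857, 0.0, 0.001]
ft_force: [1.0, 0.4, 0.3]
grip_width: 0.0237
time: 14.65
position: [0.5064, 0.0357, 0.1155]
tool_rot: [0.643, 0.766, 0.001, 0.001]
ft_force: [2.5, 0.4, 0.9]
grip_width: 0.0241
[0.50635698 0.03572662 0.11545625] [2.4641826  0.44248254 0.85223484] [ 0.07276582 -0.11942561 -0.04856013] 10.034486367196248
```

```bash
python3 -m jog '[{"grip":255,"travel":[0,0,0],"twist":-0.4},{"grip":0,"travel":[0,0,0],"twist":0},{"grip":0,"travel":[0,0,0],"twist":0},{"grip":0,"travel":[0,0,0],"twist":0},{"grip":0,"travel":[0,0,0],"twist":0},{"grip":0,"travel":[0,0,0],"twist":0},{"grip":0,"travel":[0,0,1],"twist":0},{"grip":0,"travel":[0,0,3],"twist":0}]'
python3 -m jog '[{"grip":0,"travel":[0.5,-3,4],"twist":0},{"grip":0,"travel":[0.5,-3,4],"twist":0},{"grip":0,"travel":[0.5,-3,3],"twist":0},{"grip":0,"travel":[0,0,0],"twist":0},{"grip":0,"travel":[0,0,0],"twist":0},{"grip":0,"travel":[0,0,0],"twist":0}]'
python3 - <<'E'
from h import *
o=get_obs();w=camera('wrist');t=camera('top');save('w5',w);print(o['position'],o['ft_force'])
save('top5',t)
c=np.vstack([cv2.resize(w[:290],(640,362)),cv2.resize(t[160:245,170:270],(280,238))[:, :].repeat(1,0) if 0 else np.hstack([cv2.resize(t[160:245,170:270],(280,238)),cv2.resize(camera('scene')[150:280,225:345],(220,238)),np.zeros((238,140,3),np.uint8)])])
save('all2',c)
E
```

```text
time: 15.45
position: [0.5036, 0.0359, 0.1541]
tool_rot: [0.646, 0.764, -0.002, -0.003]
ft_force: [0.6, -0.2, -0.2]
grip_width: 0.0717
time: 16.05
position: [0.5189, -0.0528, 0.2638]
tool_rot: [0.646, 0.764, -0.0, -0.002]
ft_force: [0.6, -0.1, 0.3]
grip_width: 0.0869
[ 0.51894622 -0.0528475   0.26382126] [ 0.62879784 -0.11411319  0.32824137]
```

View pics/all2.png

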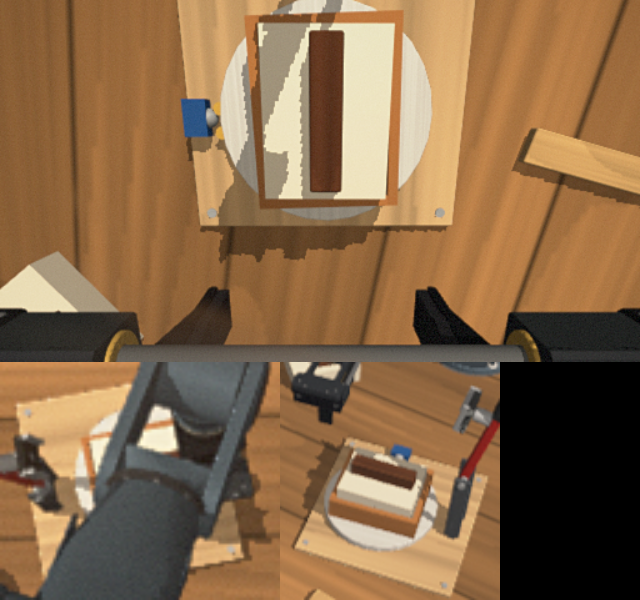

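The lid is home and the roller sits between the pins at (213,118). I'll check the angles numerically.

```bash
python3 - <<'E'
from h import *
o=get_obs();C=cam('wrist',o)
w=cv2.imread('pics/w5.png');hsv=cv2.cvtColor(w,cv2.COLOR_BGR2HSV)
f=lambda u,v,z:onz(C,(u+.5)/1.25-.5,(v+.5)/1.25-.5,z)[:2]
yw=lambda d:np.degrees(np.arctan2(d[1],d[0]))
a,b,c,d=f(247,16,.071),f(403,11,.071),f(397,204,.071),f(262,208.5,.071)
print('case: x edges',yw(b-a)+90,yw(c-d)+90,'y',yw(a-d),yw(b-c),(a+b+c+d)/4)
a,b,c,d=f(310,31,.119),f(344,31,.119),f(342.5,191.5,.119),f(309.5,191.5,.119)
print('batten',yw(a-d),yw(b-c),yw((a+b-c-d)),(a+b+c+d)/4)
a,b=f(202,226,.012),f(452,226,.012);print('board',yw(b-a)+90)
# casing edges by colour: orange mask boundary per row
m=((hsv[...,0]>=6)&(hsv[...,0]<=13)&(hsv[...,1]>150)&(hsv[...,2]>140)).astype(np.uint8);
lo=[];ro=[]
for v in range(25,150,3):
    r=np.where(m[v,190:335])[0]
    if len(r): lo.append((r[0]+190,v));ro.append((r[-1]+190,v))
for P in (lo,ro):
    X=np.array([onz(C,u,v,.071)[:2] for u,v in P]);vx,vy,_,_=cv2.fitLine(X.astype(np.float32),cv2.DIST_HUBER,0,.001,.001).ravel();print('edge yaw',np.degrees(np.arctan2(vy,vx))%180,len(P))
E
```

```text
case: x edges 101.26898973954823 101.64997898788044 y 101.33386798454639 101.34040299726111 [0.50714891 0.03571979]
batten 98.93717363818295 100.08337207604323 99.51020578597887 [0.50610003 0.03535056]
board 99.71361778593952
edge yaw 159.6024 42
edge yaw 101.29229 42
```

Step 2 is satisfied: wheel about +0.028 rad, batten 99.5° against the station's 99.7°. The wheel margin is only about 0.02, so I'll regrip and turn roughly 2° more to centre it in the notch.

```bash
python3 -m jog '[{"grip":0,"travel":[-0.5,3,-3],"twist":0},{"grip":0,"travel":[-0.5,3,-4],"twist":0},{"grip":0,"travel":[-0.3,2.9,-3.5],"twist":0},{"grip":0,"travel":[0,0,0],"twist":0},{"grip":120,"travel":[0,0,-2],"twist":0},{"grip":120,"travel":[0,0,-1.5],"twist":0},{"grip":120,"travel":[0,0,-0.5],"twist":0},{"grip":120,"travel":[0,0,0],"twist":0}]'
python3 -m jog '[{"grip":255,"travel":[0,0,0],"twist":0},{"grip":255,"travel":[0,0,0],"twist":0},{"grip":255,"travel":[0,0,0],"twist":0},{"grip":255,"travel":[0,0,0],"twist":0},{"grip":255,"travel":[0,0,0],"twist":0},{"grip":255,"travel":[0,0,0],"twist":0},{"grip":255,"travel":[0,0,0],"twist":0}]' 25
python3 -m jog '[{"grip":255,"travel":[0,0,0],"twist":-1},{"grip":255,"travel":[0,0,0],"twist":-1},{"grip":255,"travel":[0,0,0],"twist":0},{"grip":255,"travel":[0,0,0],"twist":0}]'
python3 - <<'E'
from h import *
o=get_obs();print(o['position'],o['ft_force'],o['moment'],np.degrees(np.arctan2(*Ro.from_quat(o['tool_rot']).as_matrix()[:2,1][::-1])))
E
```

```text
time: 17.0
position: [0.5074, 0.0348, 0.1197]
tool_rot: [0.646, 0.764, -0.0, -0.001]
ft_force: [-0.6, -0.5, -0.2]
grip_width: 0.0627
time: 17.7
position: [0.5071, 0.0348, 0.1204]
tool_rot: [0.646, 0.764, -0.0, -0.0]
ft_force: [-2.6, -1.1, 4.6]
grip_width: 0.0237
time: 18.1
position: [0.5072, 0.0348, 0.1204]
tool_rot: [0.659, 0.752, -0.0, -0.0]
ft_force: [-2.8, -0.1, 5.5]
grip_width: 0.0239
[0.5072006  0.03480738 0.12037716] [-2.76251623 -0.145404    5.50325483] [-0.20874569  0.44610826  0.08999382] 7.576641041928957
```

```bash
python3 -m jog '[{"grip":0,"travel":[0,0,0],"twist":0},{"grip":0,"travel":[0,0,0],"twist":0},{"grip":0,"travel":[0,0,0],"twist":0},{"grip":0,"travel":[0,0,0],"twist":0},{"grip":0,"travel":[0,0,0],"twist":0},{"grip":0,"travel":[0,0,1],"twist":0},{"grip":0,"travel":[0,0,3],"twist":1}]'
python3 -m jog '[{"grip":0,"travel":[0.5,-3,4],"twist":1},{"grip":0,"travel":[0.5,-3,4],"twist":0},{"grip":0,"travel":[0.5,-3,3],"twist":0},{"grip":0,"travel":[0,0,0],"twist":0},{"grip":0,"travel":[0,0,0],"twist":0},{"grip":0,"travel":[0,0,0],"twist":0}]'
python3 - <<'E'
from h import *
o=get_obs();C=cam('wrist',o);save('w6',camera('wrist'));print(o['position'])
w=cv2.imread('pics/w6.png');hsv=cv2.cvtColor(w,cv2.COLOR_BGR2HSV)
def line(P,z):
    X=np.array([onz(C,u,v,z)[:2] for u,v in P]);vx,vy,x,y=cv2.fitLine(X.astype(np.float32),cv2.DIST_HUBER,0,.001,.001).ravel();return np.degrees(np.arctan2(vy,vx))%180,len(P),x,y
m=((hsv[...,0]>=6)&(hsv[...,0]<=13)&(hsv[...,1]>150)&(hsv[...,2]>140))
print('case R',line([(np.where(m[v,190:335])[0][-1]+190,v) for v in range(25,150,3)],.071))
d=(hsv[...,2]<125)&(hsv[...,1]>120)
R=range(35,145,3)
for k in (0,-1): print('batten',line([(np.where(d[v,235:285])[0][k]+235,v) for v in R if d[v,235:285].any()],.119))
E
```

```text
time: 18.8
position: [0.5057, 0.035, 0.1589]
tool_rot: [0.652, 0.758, -0.002, -0.003]
ft_force: [1.2, -0.8, 0.0]
grip_width: 0.0719
time: 19.4
position: [0.5209, -0.0537, 0.2686]
tool_rot: [0.646, 0.764, -0.0, -0.002]
ft_force: [-0.7, -0.3, -0.7]
grip_width: 0.0872
[ 0.52094748 -0.05371441  0.26857982]
case R (np.float32(99.54396), 42, np.float32(0.5644881), np.float32(0.04981665))
batten (np.float32(97.63596), 37, np.float32(0.49480945), np.float32(0.034728434))
batten (np.float32(97.63957), 37, np.float32(0.51640797), np.float32(0.038389698))
```

Wheel now 99.5° against the station's 99.7°, so about 0; the batten is 0.036 rad off, within tolerance. Next I take the clamp from behind.

```bash
python3 -m jog '[{"grip":255,"travel":[0,0,4.9],"twist":0},{"grip":255,"travel":[0,0,4.9],"twist":0},{"grip":255,"travel":[-0.3,2,4.4],"twist":0},{"grip":255,"travel":[-0.5,4.5,1.3],"twist":0},{"grip":255,"travel":[-0.8,4.5,0],"twist":0},{"grip":255,"travel":[-0.8,4.5,0],"twist":0},{"grip":255,"travel":[-0.8,4.5,0],"twist":0},{"grip":255,"travel":[-0.8,4.5,0],"twist":0}]' 20
python3 -m jog '[{"grip":255,"travel":[-0.8,4.5,0],"twist":0},{"grip":255,"travel":[0,0,0],"twist":0},{"grip":255,"travel":[0,0,0],"twist":0},{"grip":255,"travel":[0,0,0],"twist":0}]'
```

```text
time: 20.25
position: [0.4807, 0.1927, 0.4231]
tool_rot: [0.645, 0.764, -0.001, -0.001]
ft_force: [-0.6, 0.3, 0.6]
grip_width: 0.0309
time: 20.65
position: [0.474, 0.2349, 0.4236]
tool_rot: [0.646, 0.764, -0.001, -0.0]
ft_force: [0.0, -0.4, -0.6]
grip_width: 0.0023
```

```bash
python3 -m jog '[{"grip":255,"travel":[-0.2,1,0],"twist":0},{"grip":255,"travel":[0,0,-4],"twist":0},{"grip":255,"travel":[0,0,-3.6],"twist":0},{"grip":255,"travel":[0,0,0],"twist":0},{"grip":255,"travel":[0.2,-1.2,0],"twist":0},{"grip":255,"travel":[0.2,-1.2,0],"twist":0},{"grip":255,"travel":[0.2,-1.2,0],"twist":0},{"grip":255,"travel":[0.2,-1.2,0],"twist":0}]'
python3 -m jog '[{"grip":255,"travel":[0.2,-1.2,0.2],"twist":0},{"grip":255,"travel":[0.25,-1.5,0.2],"twist":0},{"grip":255,"travel":[0.25,-1.5,0],"twist":0}]'
```

```text
time: 21.45
position: [0.4821, 0.1984, 0.3524]
tool_rot: [0.646, 0.763, 0.005, 0.0]
ft_force: [-1.1, 6.9, 4.7]
grip_width: 0.0004
time: 21.75
position: [0.4883, 0.1562, 0.3548]
tool_rot: [0.646, 0.763, 0.004, -0.001]
ft_force: [-1.1, 7.1, -3.1]
grip_width: 0.0006
```

```bash
python3 -m jog '[{"grip":255,"travel":[0.25,-1.5,-0.4],"twist":0},{"grip":255,"travel":[0.25,-1.5,-0.6],"twist":0},{"grip":255,"travel":[0.25,-1.5,-0.7],"twist":0},{"grip":255,"travel":[0.25,-1.5,-0.8],"twist":0}]'
python3 -m jog '[{"grip":255,"travel":[0.25,-1.4,-1],"twist":0},{"grip":255,"travel":[0.25,-1.4,-1],"twist":0},{"grip":255,"travel":[0.2,-1.2,-1.2],"twist":0},{"grip":255,"travel":[0.2,-1.2,-1.3],"twist":0}]'
```

```text
time: 22.15
position: [0.4995, 0.0945, 0.3316]
tool_rot: [0.646, 0.763, 0.003, 0.002]
ft_force: [-2.0, 2.4, 5.5]
grip_width: 0.0004
time: 22.55
position: [0.5085, 0.0421, 0.2851]
tool_rot: [0.646, 0.763, 0.002, 0.002]
ft_force: [0.9, 5.1, 3.1]
grip_width: 0.0004
```

```bash
python3 -m jog '[{"grip":255,"travel":[0.15,-0.8,-1.4],"twist":0},{"grip":255,"travel":[0.15,-0.8,-1.4],"twist":0},{"grip":255,"travel":[0.1,-0.6,-1.6],"twist":0},{"grip":255,"travel":[0.1,-0.6,-1.6],"twist":0},{"grip":255,"travel":[0.05,-0.3,-0.9],"twist":0},{"grip":255,"travel":[0,-0.2,-0.8],"twist":0}]'
python3 -m jog '[{"grip":255,"travel":[0,-0.1,-0.5],"twist":0},{"grip":255,"travel":[0,0,-0.4],"twist":0},{"grip":255,"travel":[0,0,0],"twist":0}]'
```

```text
time: 23.15
position: [0.5139, 0.0095, 0.2067]
tool_rot: [0.646, 0.763, 0.002, 0.002]
ft_force: [1.5, 3.8, 3.7]
grip_width: 0.0004
time: 23.45
position: [0.5134, 0.0083, 0.1973]
tool_rot: [0.645, 0.764, 0.0, 0.002]
ft_force: [2.0, -1.0, 3.0]
grip_width: 0.0006
```

```bash
python3 -m jog '[{"grip":255,"travel":[0,0,-0.3],"twist":0},{"grip":255,"travel":[0,0,-0.3],"twist":0},{"grip":255,"travel":[0,0,0],"twist":0}]'
python3 -m jog '[{"grip":255,"travel":[0,0,-0.3],"twist":0},{"grip":255,"travel":[0,0,0],"twist":0},{"grip":255,"travel":[0,0,0],"twist":0}]'
```

```text
time: 23.75
position: [0.5135, 0.0079, 0.1919]
tool_rot: [0.645, 0.764, 0.0, 0.002]
ft_force: [0.4, -1.3, 6.5]
grip_width: 0.0004
time: 24.05
position: [0.5135, 0.0078, 0.1895]
tool_rot: [0.645, 0.764, 0.0, 0.003]
ft_force: [1.0, -3.0, 10.2]
grip_width: 0.0001
```

```bash
python3 -m jog '[{"grip":255,"travel":[0,0,-0.2],"twist":0},{"grip":255,"travel":[0,0,-0.1],"twist":0},{"grip":255,"travel":[0,0,0],"twist":0},{"grip":255,"travel":[0,0,0],"twist":0}]'
python3 -m jog '[{"grip":255,"travel":[0,0,1],"twist":0},{"grip":255,"travel":[0,0,4],"twist":0},{"grip":255,"travel":[1,-4,2],"twist":0},{"grip":255,"travel":[1,-4,1],"twist":0},{"grip":255,"travel":[0,-4,0],"twist":0},{"grip":255,"travel":[0,-2,0],"twist":0},{"grip":255,"travel":[0,0,0],"twist":0},{"grip":255,"travel":[0,0,0],"twist":0}]'
python3 - <<'E'
from h import *
T=cam('top');S=cam('scene')
o=get_obs();print(o['position'],o['ft_force']);t=camera('top');s=camera('scene');w=camera('wrist')
save('t9',t);save('s9',s);save('w9',w)
for n in ('top','scene','wrist'):
    for k in ('clamp_grip','clamp','foot','lid','stick','bowl','tub'): print(n,k,[(np.round(d['at'],3),round(d['p'],2)) for d in search_frame(k,n)][:3])
E
```

```text
time: 24.45
position: [0.5135, 0.0077, 0.1873]
tool_rot: [0.645, 0.764, 0.0, 0.003]
ft_force: [-0.7, -2.7, 15.7]
grip_width: 0.0003
time: 25.25
position: [0.5309, -0.1305, 0.264]
tool_rot: [0.646, 0.763, -0.0, -0.001]
ft_force: [-0.5, 0.5, -1.0]
grip_width: 0.0004
[ 0.5308795  -0.13051366  0.2640197 ] [-0.49283477  0.47382652 -1.0325143 ]
top clamp_grip [(array([0.496, 0.071, 0.161]), 0.86)]
top clamp [(array([0.493, 0.071, 0.163]), 0.81)]
top foot []
top lid [(array([ 0.61 , -0.53 ,  0.042]), 0.71), (array([0.495, 0.067, 0.097]), 0.64), (array([ 0.221, -0.266,  0.044]), 0.59)]
top stick [(array([0.807, 0.034, 0.014]), 0.63)]
top bowl [(array([ 0.739, -0.253,  0.024]), 0.93)]
top tub [(array([0.362, 0.361, 0.118]), 0.75)]
scene clamp_grip [(array([0.51 , 0.051, 0.162]), 0.67)]
scene clamp [(array([0.506, 0.051, 0.17 ]), 0.92), (array([0.527, 0.043, 0.13 ]), 0.43)]
scene foot [(array([0.521, 0.045, 0.132]), 0.47)]
scene lid [(array([0.528, 0.051, 0.091]), 0.88), (array([ 0.642, -0.51 ,  0.046]), 0.75), (array([0.523, 0.042, 0.129]), 0.73)]
scene stick []
scene bowl [(array([ 0.712, -0.253,  0.027]), 0.68)]
scene tub [(array([0.4  , 0.36 , 0.101]), 0.77)]
wrist clamp_grip [(array([ 0.51 , -0.002,  0.165]), 0.95), (array([0.517, 0.001, 0.096]), 0.56)]
wrist clamp [(array([0.51 , 0.004, 0.167]), 0.81)]
wrist foot [(array([0.491, 0.02 , 0.128]), 0.72)]
wrist lid [(array([ 0.269, -0.221,  0.045]), 0.79), (array([ 0.517, -0.   ,  0.094]), 0.77)]
wrist stick [(array([0.758, 0.038, 0.012]), 0.97)]
wrist bowl [(array([ 0.752, -0.229,  0.021]), 0.71)]
wrist tub []
```

Viewer limit reached, so I'll check with a gentle touch whether the clamp stayed down. While pressed, contact was at z = 0.187; 0.035 rad would correspond to about 0.197.

```bash
python3 -m jog '[{"grip":255,"travel":[-0.5,4,0],"twist":0},{"grip":255,"travel":[-0.5,4,-1],"twist":0},{"grip":255,"travel":[-0.5,4,-2],"twist":0},{"grip":255,"travel":[-0.2,1.8,-2],"twist":0},{"grip":255,"travel":[0,0,-1.4],"twist":0},{"grip":255,"travel":[0,0,0],"twist":0},{"grip":255,"travel":[0,0,0],"twist":0}]'
python3 -m jog '[{"grip":255,"travel":[0,0,-0.5],"twist":0},{"grip":255,"travel":[0,0,0],"twist":0},{"grip":255,"travel":[0,0,0],"twist":0}]'
python3 -m jog '[{"grip":255,"travel":[0,0,-0.3],"twist":0},{"grip":255,"travel":[0,0,0],"twist":0},{"grip":255,"travel":[0,0,0],"twist":0}]'
```

```text
time: 27.15
position: [0.5154, 0.007, 0.2009]
tool_rot: [0.646, 0.764, 0.0, 0.0]
ft_force: [0.2, 0.4, 0.4]
grip_width: 0.0003
time: 27.45
position: [0.5152, 0.0067, 0.1961]
tool_rot: [0.646, 0.763, 0.0, 0.0]
ft_force: [-0.1, -0.6, 0.8]
grip_width: 0.001
time: 27.75
position: [0.5149, 0.0071, 0.1927]
tool_rot: [0.646, 0.764, -0.0, -0.0]
ft_force: [-0.9, -1.1, -0.5]
grip_width: 0.0008
```

```bash
python3 -m jog '[{"grip":255,"travel":[0,0,-0.2],"twist":0},{"grip":255,"travel":[0,0,0],"twist":0},{"grip":255,"travel":[0,0,0],"twist":0}]'
python3 -m jog '[{"grip":255,"travel":[0,0,-0.15],"twist":0},{"grip":255,"travel":[0,0,0],"twist":0},{"grip":255,"travel":[0,0,0],"twist":0}]'
```

```text
time: 28.05
position: [0.5149, 0.0072, 0.1906]
tool_rot: [0.646, 0.764, -0.0, -0.0]
ft_force: [1.1, -0.2, 0.6]
grip_width: 0.0004
time: 28.35
position: [0.5149, 0.0072, 0.1892]
tool_rot: [0.646, 0.764, -0.0, -0.0]
ft_force: [-0.1, 0.1, -0.2]
grip_width: 0.0005
```

The clamp stays below −0.01 rad. I'll back off and check the casing angle once more.

```bash
python3 -m jog '[{"grip":255,"travel":[0,0,3],"twist":0},{"grip":255,"travel":[0,0,4],"twist":0},{"grip":255,"travel":[0.3,-3,1],"twist":0},{"grip":255,"travel":[0.3,-3,0],"twist":0},{"grip":255,"travel":[0,0,0],"twist":0},{"grip":255,"travel":[0,0,0],"twist":0},{"grip":255,"travel":[0,0,0],"twist":0}]'
python3 - <<'E'
from h import *
o=get_obs();C=cam('wrist',o);save('w10',camera('wrist'));print(o['position'],o['ft_force'])
w=cv2.imread('pics/w10.png');hsv=cv2.cvtColor(w,cv2.COLOR_BGR2HSV)
m=((hsv[...,0]>=6)&(hsv[...,0]<=13)&(hsv[...,1]>150)&(hsv[...,2]>140))
P=[(np.where(m[v,190:340])[0][-1]+190,v) for v in range(25,150,3) if m[v,190:340].any()]
print(P[::5])
X=np.array([onz(C,u,v,.071)[:2] for u,v in P]);f=cv2.fitLine(X.astype(np.float32),cv2.DIST_HUBER,0,.001,.001).ravel();print('case',np.degrees(np.arctan2(f[1],f[0]))%180)
# lid's right plaster top edge: last bright pixel left of the orange wall
k=(hsv[...,1]<90)&(hsv[...,2]>170);Q=[]
for u,v in P:
    r=np.where(k[v,200:u-2])[0]
    if len(r): Q.append((r[-1]+200,v))
X=np.array([onz(C,u,v,.091)[:2] for u,v in Q]);f=cv2.fitLine(X.astype(np.float32),cv2.DIST_HUBER,0,.001,.001).ravel();print('lid',np.degrees(np.arctan2(f[1],f[0]))%180,len(Q))
E
```

```text
time: 29.05
position: [0.5203, -0.0521, 0.2687]
tool_rot: [0.646, 0.764, -0.0, -0.001]
ft_force: [-0.7, -0.6, 0.0]
grip_width: 0.0005
[ 0.52031451 -0.05207547  0.26871948] [-0.69804478 -0.59984172  0.01057718]
[(np.int64(318), 25), (np.int64(319), 40), (np.int64(315), 55), (np.int64(316), 70), (np.int64(317), 85), (np.int64(316), 100), (np.int64(315), 115), (np.int64(312), 130), (np.int64(312), 145)]
case 99.46041
lid 97.88731 42
```

Wheel 99.5° against the station's 99.7°, lid 97.9°, clamp held and robot clear. Handing in.

```bash
python3 -c "
from rig import hand_in
print(hand_in())"
```

```text
the job is handed in; nothing more can be done
None
```

The mould is closed, turned into its notch and clamped, and the job was handed in at about 29 s of the 58 s allowed. No verdict was reported.

**What I did**
- Eased the clamp back first so the gripper body would clear the foot.
- Chose the 100 x 130 mm lid and set it down home in the casing. It made contact exactly at seat height, with about 11 N.
- Turned the wheel by about 61°, then regripped and turned 2° more to centre it in the notch.
- Swung the clamp down, pressing with at most about 16 N at the grip.

**Last checks before handing in**

| Check | Measured | Limit |
|---|---|---|
| Wheel angle | about 0.004 rad off its notch | 0.05 rad |
| Batten to clamp arm | about 0.03 rad | 0.12 rad |
| Clamp angle | below −0.01 rad; a light touch met nothing down to that height | 0.035 rad |
| Foot force | at least about 7 N, worked out from the clamp angle, not measured | 4 N |
| Robot | clear of everything | touches nothing |

**Checks that failed or disagreed**
- **Wheel:** after the first turn it sat at about 0.028 rad. That was inside the limit but close to it, so I corrected it.
- **Position readings:** the detector's positions differed by 1–5 cm between cameras, so I relied on my own triangulation.
- **Bystanders:** the last overhead detector readings of the bowl and the stick were within about 1 cm of the first ones, and the tub's about 16 mm.
- **Final picture:** the picture limit stopped me viewing the closed clamp. That state rests on the touch test and the numeric edge fits.

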